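# Grease a pillow-block bearing with a push-type grease gun

### The job

Take the red push-type grease gun out of its orange holder and press its coupler squarely, in line with the tilted nipple, onto the bare brass grease nipple of the bearing until the jaws snap over the nipple's head and it sits fully home. Then keep pushing the gun along the nipple's axis so that its pump stroke goes most of the way in against the spring, and finish while still gripping the gun and holding it pushed in like that. Leave the loose dust cap, spare bearing and tape roll where they lie.

Things in the scene. Friction and masses are not known exactly. Their poses are not given: they have to be found in the camera images.
- gun: loose push-type grease gun, about 0.36 kg (varies by a quarter), upright in the holder, coupler down. Origin: middle of the underside of its red barrel (42 mm diameter, 65 mm long, steel bands); z points along its axis to the black grip cap on top. From the underside a steel tube of 11 mm carries the dark steel coupler (30 mm diameter) with four brass jaws; lowest point 55 mm below the origin
- grip (a point): middle of the black ribbed grip cap, on the gun's axis 85 mm above the gun's origin. The cap is a cylinder of 30 mm diameter, 40 mm high (20 mm above and below this point), free all round: grip it from above. Below it the barrel's shoulder stands out 6 mm and can take the push of the fingertips
- seat (a point): middle of the flat seat inside the coupler, on the gun's axis: 42 mm below the gun's origin with the pump out, nearer by the pump stroke. Snapped home, the seat rests on the nipple's top, at the origin of nipple. The jaws spread over the head (peak 8 to 10 N, seat 5 to 6 mm off the nipple's top) and snap under it
- mouth (a point): middle of the jaw mouth, the gun's lowest point, 13 mm below seat. It is a funnel 21 mm wide that narrows to 11 mm, 5 mm further in, between four spring jaws; it finds the nipple's head up to about 4 mm off centre
- pump (a joint): pump stroke of the gun, m: 0 = coupler tube fully out (as it starts, spring preloaded to 11 N); grows as the barrel is pushed towards the coupler; 0.016 = end stop. 15 N at 0.010, 17.4 N at the end stop. It gives only after the coupler has snapped home
- nipple: the bare brass button-head grease nipple on the bearing, fixed. Origin: middle of its flat top, 87 mm above the table; z points out along its axis, which leans 30 degrees from vertical to the unit's -x side. Head 16 mm diameter, 5 mm high, bevelled to a 9 mm flat on top; below it a 9 mm neck, 8 mm long, and a hex foot; the housing begins 20 mm below the origin
- holder: orange printed tool holder, fixed: a tube of 60 mm diameter, 86 mm high, on a 90 mm square foot. Origin: middle of its underside. Inner diameter 48 mm in the upper 23 mm; the barrel stands there on a ledge 63 mm above the table; below, the bore is 35 mm. The gun must rise 80 mm straight up to clear it
- unit: bearing unit, fixed: plate 145 x 250 x 10 mm (y +45 to -205 mm), two grey pillow blocks (127 mm along x, 38 mm along y, tops 74 mm above the table), 20 mm shaft along y, 43 mm above the table, a toothed pulley. Origin: on the table under the bearing of nipple. The other bearing, at y = -160 mm, wears a yellow cap on its nipple and is not the one to grease
- dust_cap: loose yellow dust cap, 21 mm diameter, 15 mm high, on the table near the unit, origin under its centre; bystander
- bearing: loose spare ball bearing lying flat, 47 mm diameter, 14 mm high, origin under its centre; bystander
- tape: loose roll of amber tape lying flat, 84 mm diameter, 24 mm high, origin under its centre; bystander
Not all that is in view belongs to the job. Leave any blue look-alike of the gun alone.

How it is judged:
On the way, in this order (a step that is already met when the one before it is completed fails the run):
1. the gripped gun is drawn up clear of its holder (height (world z) of seat above 0.1 m and contact force between the fingers and gun above 2 N), for 0.1 s.
2. the coupler has snapped home squarely on the nipple (z of seat in the frame of nipple below 0.002 m and distance between seat and nipple below 0.0055 m and angle between the z axis of gun and the z axis of nipple, either way round below 0.14 rad), for 0.05 s.
At the end, for the whole second after the job is handed in: Coupler snapped on the bare nipple (seat within 2 mm of its top along the axis, 5.5 mm in all, axes within 8 degrees), pump stroke pushed in over 10 of 16 mm, over 8 N on the nipple, fingers gripping the gun; dust cap, spare bearing and tape moved under 30 mm (all of step 2 and value of joint pump above 0.01 m and contact force between gun and nipple above 8 N and contact force between the fingers and gun above 2 N and distance of each of dust_cap, bearing, tape from where it was at the start of the episode below 0.03 m); the arm keeps its last pose, push and grip.
It fails at once if the loose dust cap is moved by more than 30 mm (distance of dust_cap from where it was at the start of the episode above 0.03 m).
It fails at once if the loose spare bearing is moved by more than 30 mm (distance of bearing from where it was at the start of the episode above 0.03 m).
It fails at once if the loose tape roll is moved by more than 30 mm (distance of tape from where it was at the start of the episode above 0.03 m).
It fails at once if the coupler is forced onto the nipple askew (more than 15 degrees off its axis) (contact force between gun and nipple above 5 N and angle between the z axis of gun and the z axis of nipple, either way round above 0.26 rad).
It also fails if it takes over 38 s, if anything falls off the work surface, if the arm or the gripper's body presses on something with over 40 N, if the wrist force passes 120 N, or if a joint passes its speed limit or range.

### The arm

A 6-joint arm with a two-finger parallel gripper is mounted at the origin on the work surface. World frame = base frame: x ahead of the robot, y to its left, z up, the work surface at z = 0. Lengths are in m, angles in rad, forces in N, time in s.
With the tool pointing down it reaches from about 0.35 to 0.975 m from the base axis. Payload 4.9 kg.
Tool frame: the origin (TCP) lies midway between the tips of the shut fingers; the grasp point (between the pads) lies 19 mm behind it; x points along the fingers, y is the direction in which the jaws open and shut, and the axes are right-handed (so a half turn about x gives the same grasp; the last joint's range is limited). The gripper opens to 85 mm and grips with 20 to 120 N. Pads are 22 mm wide; open, the fingers measure 114 mm over their backs; the gripper's body (76 mm by 85 mm) begins 54 mm behind the grasp point. The pads swing forward as they close: fully open they stand 13 mm farther back than shut.
Start: joints at [-1.414, 0.053, 1.613, -0, 1.476, -0.119], TCP at [0.17, -0.601, 0.231] pointing down, gripper open.
Joint ranges: [-3.01, 3.01], [-1.01, 2.22], [0.06, 2.58], [-1.02, 4.17], [0.09, 2.62], [-3.14, 3.14]. Speed limits (rad/s): [2.57, 2.57, 3.14, 3.14, 3.14, 3.14].

### API

Orientations are given as a unit quaternion [w, x, y, z].
In Python, from plant import manip gives the robot as it stands.
- The arm moves only by the tool send_rows, never from a script. Its argument "motion" is a list that holds one entry, the list of rows, each a list of 6 numbers: the shift along the world's x, y, z in cm, then the turn, a rotation vector about the world's x, y, z in rad. A call has 1 to 12 rows; each row shifts and turns the commanded pose from where the row before left it; what a row does not reach is not made up. A row lasts 1/12 s, in which the tool goes at most 41.7 mm and 7.16 degrees, less where a joint would pass 70% of its speed; a pose out of reach is approached as far as the arm can. A call with a gripper value outside its range is refused whole. "fingers" is the closure, from 0 (fully open) to 1 (shut), set as the call begins (left out, the last holds). The fingers move at their own pace and stop on an object; the grip force is fixed at half the most. Time passes only in rows, so rows that do not move let the fingers close. It gives the time, the measured TCP pose, the force and the opening at its end, in the units of the state.
- manip.state(): the state, without advancing time (a new reading comes with each control period).
- manip.grab_frame(name): name is "side" or "top"; returns the picture (480x640x3 uint8, red, green, blue); there is no depth.
- manip.calibration(name): a dict with "mtx" (3x3 intrinsics, pixels), "cam_to_world" (4x4, takes a point from camera to world coordinates). Camera axes: x right, y up, looking along -z (the intrinsics and any distortion apply to the point x, -y, -z); pixel columns grow to the right and rows downward; lengths in m; the calibration is good to about 2 mm. A picture is of the moment at which its call begins. calibration takes no time and is no camera call.
- manip.job_done(): hands the job in, once; it reports no verdict.
Trained networks look in the newest picture that a camera, given by its name, has taken for a name from the list of things; names that differ only in an ending like _2 or _b are one class to them, and where a whole thing is asked for, a point or a joint stands for the part that bears it (a point fixed in the world has none). Each returns a list of dicts, best first, with "confidence" (0 to 1); they miss things now and then, are a little off and sometimes report something else, mostly with a low value. They report only what shows in the picture. A call takes as long as a camera call. They do not tell look-alikes from the thing itself.
- manip.boxes_of(query, camera): "centre" ([x, y, z] in m, in the coordinates of the camera as it stood for that picture, good to about 4 mm: the middle of the surface that is visible of it).
- manip.trace(query, camera): "region" (480x640 bool, what is visible of it).
- manip.landmark_of(query, camera): "centre" ([x, y, z] in m, in the coordinates of the camera as it stood for that picture, good to about 4 mm: a listed point, or the origin of a listed thing).
The state is a dict: "time": time; "joint_pos": joint angles; "joint_vel": joint speeds; "joint_efforts": joint torques, N m; "tool_pos": TCP position; "tool_rot": TCP orientation; "contact_force": force on the tool from outside, world axes, zero at the start; "ft_torque": the same for the moment, N m; "gripper_width": opening from 0.0 (shut) to 1.0 (fully open).
Only numpy, scipy, OpenCV 4.12 (cv2) and the standard library are available. Lean on these libraries where they do the work, as an engineer would, in place of code of your own. Each camera call takes 0.05 s, during which the arm holds its last target.

## Working session

There is one attempt and no reset: what is moved stays moved. The work goes in short steps, Python scripts to look and compute and a tool call to move; the robot and the scene stay as the last step left them, time stands still between calls to the robot, and variables do not carry over. Pictures are saved under pics/ and viewed, and the job is handed in when it is done.

Besides the shell and the picture viewer there is one more tool, called as a command line: name --argument value ..., lists and objects as JSON in quotes. send_rows: Moves the arm, as the interface text tells. Its arguments: {"type":"object","properties":{"motion":{"type":"array","items":{"type":"array","items":{"type":"array","items":{"type":"number"}}}},"fingers":{"type":"number"}},"required":["motion"]}

```bash
ls; mkdir -p pics
cat > h.py <<'E'
import numpy as np, cv2, json
from plant import manip
def w(cam,p):
    T=np.array(manip.calibration(cam)["cam_to_world"]); return (T@np.append(p,1))[:3]
def save(cam,name):
    im=np.array(manip.grab_frame(cam)); cv2.imwrite(f"pics/{name}.png",im[:,:,::-1]); return im
def proj(cam,P):
    c=manip.calibration(cam);T=np.linalg.inv(np.array(c["cam_to_world"]));q=(T@np.append(P,1))[:3]
    q=np.array([q[0],-q[1],-q[2]]);u=np.array(c["mtx"])@q;return u[:2]/u[2]
E
python3 - <<'E'
from h import *
np.set_printoptions(precision=4,suppress=True)
for c in("side","top"):
    save(c,c+"0")
    print(c,np.array(manip.calibration(c)["cam_to_world"]))
    for q in("gun","grip","nipple","holder","unit","seat","dust_cap","bearing","tape"):
        for r in manip.landmark_of(q,c)[:3]: print(q,w(c,r["centre"]),round(r["confidence"],2),proj(c,w(c,r["centre"])))
print(manip.state())
E
```

```text
pics
side [[ 0.9518  0.1945 -0.237   0.3001]
 [-0.3065  0.6202 -0.7221 -0.6243]
 [ 0.0065  0.76    0.6499  0.7202]
 [ 0.      0.      0.      1.    ]]
gun [0.5697 0.2726 0.0542] 0.75 [311.8001 199.2445]
gun [0.5718 0.1618 0.0585] 0.72 [328.8442 227.8246]
gun [0.3234 0.1463 0.0577] 0.67 [206.3519 257.5661]
grip [0.5672 0.2776 0.1366] 0.94 [309.7287 165.6714]
grip [0.425  0.3472 0.1439] 0.91 [235.2135 156.4816]
grip [0.5741 0.1617 0.1407] 0.75 [330.6513 194.0724]
nipple [ 0.5243 -0.1038  0.089 ] 0.5 [353.4393 317.5279]
holder [ 0.4481  0.2279 -0.0016] 0.94 [263.3929 242.3292]
unit [ 0.5454 -0.0982  0.0013] 0.79 [361.522  346.7303]
seat [0.5684 0.279  0.0117] 0.78 [310.5619 213.3334]
seat [0.4273 0.3454 0.014 ] 0.72 [242.1797 206.8308]
seat [0.5752 0.1596 0.0127] 0.52 [330.4068 245.4567]
dust_cap [ 0.4243 -0.1238 -0.0011] 0.65 [297.8017 377.2939]
bearing [ 0.4137 -0.2774  0.0028] 0.92 [320.1943 464.5667]
bearing [ 0.4484  0.228  -0.0024] 0.53 [263.5707 242.5198]
tape [ 0.7178  0.2291 -0.0001] 0.65 [380.6901 218.3363]
top [[ 0.0756  0.9773 -0.1981  0.2883]
 [-0.9971  0.0743 -0.0142  0.02
[... 742 characters left out ...]
 -0.1232 -0.0029] 0.59 [388.2097 317.9826]
bearing [ 0.4106 -0.2739 -0.0006] 0.58 [453.8094 327.8424]
tape [0.715  0.2293 0.0035] 0.72 [247.8738 183.9117]
tape [0.4385 0.2244 0.064 ] 0.51 [234.5385 295.927 ]
{'time': 1.0, 'joint_pos': array([-1.414 ,  0.0527,  1.6129,  0.    ,  1.4759, -0.119 ]), 'joint_vel': array([ 0.0005,  0.0014, -0.0001, -0.0011,  0.0004,  0.0025]), 'joint_efforts': array([  0.0031, -39.369 , -37.0469,   0.    ,   0.0004,   0.    ]), 'tool_pos': array([ 0.1702, -0.6014,  0.2313]), 'tool_rot': array([ 0.0972,  0.7004,  0.0971, -0.7004]), 'contact_force': array([0.0628, 0.2812, 0.0475]), 'ft_torque': array([-0.0422, -0.0146,  0.1053]), 'gripper_width': 1.0012570996274675}
```

View pics/side0.png

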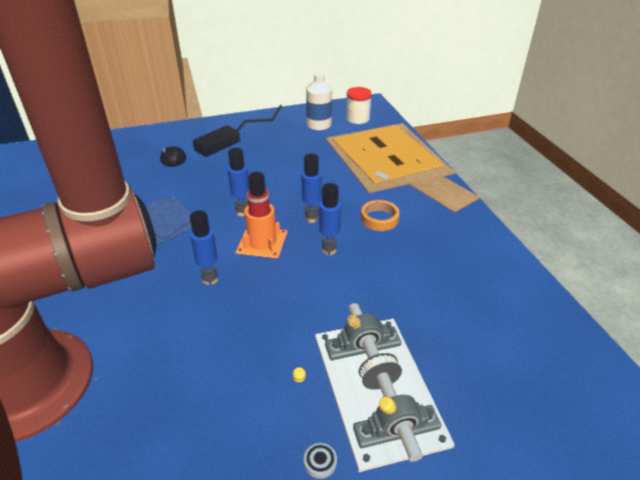

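View pics/top0.png

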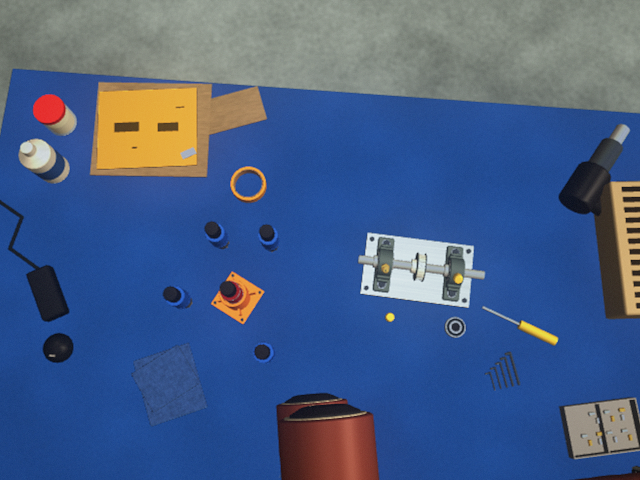

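Run:
```python
from h import *
from scipy.spatial.transform import Rotation as R
np.set_printoptions(precision=4,suppress=True)
s=manip.state();q=s["tool_rot"];print(R.from_quat(np.r_[q[1:],q[0]]).as_matrix())
a=cv2.imread("pics/side0.png");b=cv2.imread("pics/top0.png")
z=lambda im,x,y,W,H:cv2.resize(im[y:y+H,x:x+W],(400,300),interpolation=cv2.INTER_CUBIC)
cv2.imwrite("pics/z0.png",np.vstack([np.hstack([z(a,310,290,80,60),z(a,220,165,80,60)]),np.hstack([z(b,345,235,80,60),z(b,195,265,80,60)])]))
for c in("side","top"):
    for q in("gun","grip","nipple","unit"):
        for r in manip.boxes_of(q,c)[:5]: print(c,q,w(c,r["centre"]),round(r["confidence"],2))
    for q in("nipple","grip","unit"):
      for r in manip.trace(q,c)[:4]:
        m=np.array(r["region"]);yy,xx=np.nonzero(m);print("tr",c,q,xx.mean(),yy.mean(),m.sum(),xx.min(),xx.max(),yy.min(),yy.max(),round(r["confidence"],2))
```

```text
[[ 0.      0.2723 -0.9622]
 [-0.0001 -0.9622 -0.2723]
 [-1.      0.0001  0.    ]]
side gun [0.5677 0.2583 0.0994] 0.92
side gun [0.5682 0.1477 0.1023] 0.88
side gun [0.4211 0.3309 0.1011] 0.83
side gun [0.3216 0.1323 0.1068] 0.75
side grip [0.5704 0.1468 0.0994] 0.97
side grip [0.3175 0.1317 0.1017] 0.84
side grip [0.4229 0.3341 0.1031] 0.82
side grip [0.5657 0.2608 0.0979] 0.75
side grip [0.4415 0.2174 0.1239] 0.66
side nipple [ 0.5292 -0.1072  0.0794] 0.6
side unit [ 0.5247 -0.2037  0.0211] 0.66
tr side nipple 353.6029411764706 321.2720588235294 136 347 360 315 328 0.54
tr side nipple 299.1830985915493 374.5 142 293 305 368 381 0.3
tr side grip 311.4197983501375 186.83409715857013 1091 302 321 154 222 0.86
tr side grip 257.8569696969697 195.54666666666665 825 247 269 172 216 0.79
tr side grip 203.86137931034483 246.1 1450 190 217 210 284 0.79
tr side grip 329.4529411764706 216.82857142857142 1190 319 339 183 252 0.58
tr side unit 380.4995148891708 393.1494141353832 13399 315 453 304 471 0.6
tr side unit 257.8736559139785 195.40591397849462 744 247 268 173 215 0.51
top gun [0.5538 0.2668 0.1231] 0.97
top gun [0.5592 0.1603 0.1208] 0.89
top gun [0.4351 0.2194 0.1343] 0.75
top gun [0.3159 0.1398 0.1464] 0.69
top grip [0.4375 0.22   0.1309] 0.91
top grip [0.5583 0.2635 0.1179] 0.84
top grip [0.4179 0.333  0.1194] 0.83
top grip [0.5633 0.1551 0.1225] 0.6
top grip [0.3145 0.1362 0.1466] 0.57
top nipple [ 0.5215 -0.1021  0.0832] 0.65
top unit [ 0.5294 -0.1796  0.009 ] 0.57
tr top nipple 385.6 268.325 80 381 390 264 273 0.64
tr top grip 177.54435483870967 297.29233870967744 496 163 192 286 308 0.79
tr top grip 264.159509202454 352.5460122699387 326 254 274 343 362 0.77
tr top grip 231.52470588235295 291.6964705882353 425 220 243 281 303 0.64
tr top grip 216.81589958158995 235.10251046025104 478 205 228 222 249 0.63
tr top unit 418.42861259184554 270.052586082697 6941 359 484 234 307 0.93
```

View pics/z0.png

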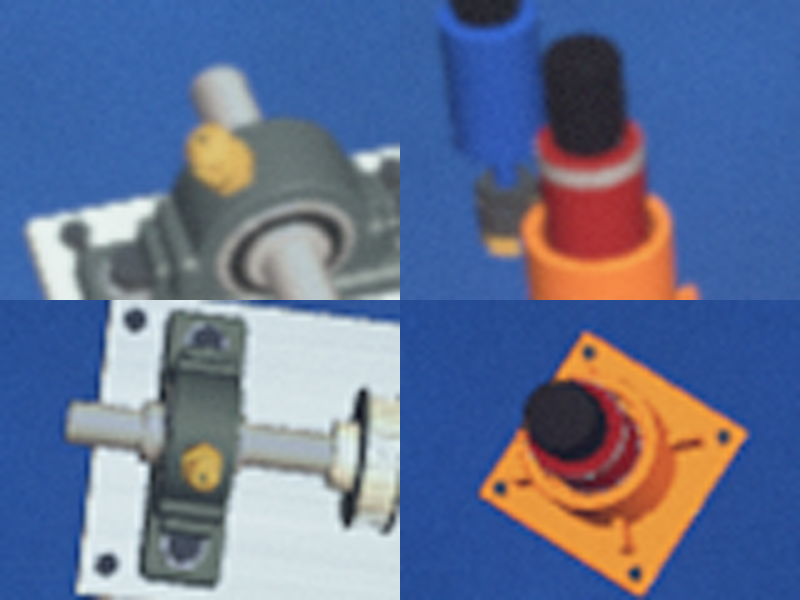

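```bash
cat >> h.py <<'E'
def back(cam,uv,z):
    c=manip.calibration(cam);T=np.array(c["cam_to_world"]);d=np.linalg.inv(np.array(c["mtx"]))@np.array([uv[0],uv[1],1.]);d=T[:3,:3]@np.array([d[0],-d[1],-d[2]])
    o=T[:3,3];return o+d*(z-o[2])/d[2]
E
python3 - <<'E'
from h import *
np.set_printoptions(precision=4,suppress=True)
print("cap",back("side",(256.8,175),.168),back("top",(228,289),.168))
print("nip",back("side",(353.0,320.5),.084),back("top",(385.6,268.3),.084))
b=cv2.imread("pics/top0.png").astype(int)
m=((b.min(2)>150)).astype(np.uint8)
m[:, :340]=0;m[:,500:]=0;m[:220]=0;m[320:]=0
m=cv2.morphologyEx(m,cv2.MORPH_OPEN,np.ones((3,3)))
ys,xs=np.nonzero(m)
P=np.array([back("top",(x,y),.01)[:2] for x,y in zip(xs,ys)],np.float32)
r=cv2.minAreaRect(P);print(r,cv2.boxPoints(r))
a=cv2.imread("pics/side0.png").astype(int)
m=((a.min(2)>150)).astype(np.uint8);m[:300]=0;m[:,:310]=0;m[:,460:]=0
m=cv2.morphologyEx(m,cv2.MORPH_OPEN,np.ones((3,3)))
ys,xs=np.nonzero(m)
P=np.array([back("side",(x,y),.01)[:2] for x,y in zip(xs,ys)],np.float32)
r=cv2.minAreaRect(P);print(r,cv2.boxPoints(r))
E
```

```text
cap [0.4464 0.227  0.168 ] [0.4402 0.2239 0.168 ]
nip [ 0.5232 -0.1054  0.084 ] [ 0.5219 -0.1028  0.084 ]Traceback (most recent call last):
  File "<stdin>", line 10, in <module>
  File "h.py", line 11, in back
    c=manip.calibration(cam);T=np.array(c["cam_to_world"]);d=np.linalg.inv(np.array(c["mtx"]))@np.array([uv[0],uv[1],1.]);d=T[:3,:3]@np.array([d[0],-d[1],-d[2]])
ValueError: time passes only in moves, steps and waits
```

```bash
cat >> h.py <<'E'
import pickle,os
if not os.path.exists("cal.pkl"):
    pickle.dump({c:{k:np.array(v) for k,v in manip.calibration(c).items()} for c in("side","top")},open("cal.pkl","wb"))
CAL=pickle.load(open("cal.pkl","rb"))
class _M:
    def __getattr__(s,n): return getattr(_m,n)
    def calibration(s,c): return CAL[c]
_m=manip; manip=_M()
E
python3 - <<'E'
from h import *
np.set_printoptions(precision=4,suppress=True)
for f,c in(("top0","top"),("side0","side")):
    b=cv2.imread(f"pics/{f}.png").astype(int)
    m=((b.min(2)>150)).astype(np.uint8)
    if c=="top": m[:, :340]=0;m[:,500:]=0;m[:220]=0;m[320:]=0
    else: m[:300]=0;m[:,:310]=0;m[:,460:]=0
    m=cv2.morphologyEx(m,cv2.MORPH_OPEN,np.ones((3,3)))
    ys,xs=np.nonzero(m)
    P=np.array([back(c,(x,y),.01)[:2] for x,y in zip(xs,ys)],np.float32)
    r=cv2.minAreaRect(P);print(c,r,cv2.boxPoints(r))
print(manip.state()["time"])
E
```

```text
top ((0.5373356342315674, -0.1903422474861145), (0.28920820355415344, 0.14419856667518616), 86.90836334228516) [[ 0.4575 -0.3308]
 [ 0.6015 -0.3386]
 [ 0.6171 -0.0498]
 [ 0.4731 -0.0421]]
side ((0.5162521600723267, -0.1572325974702835), (0.3088587820529938, 0.21129092574119568), 83.79850769042969) [[ 0.3945 -0.2993]
 [ 0.6046 -0.3222]
 [ 0.638  -0.0151]
 [ 0.4279  0.0077]]
1.7
```

send_rows --motion '[[[2.7, 3.3, 0.8, 0, 0, 0.06], [2.7, 3.3, 0.8, 0, 0, 0.06], [2.7, 3.3, 0.8, 0, 0, 0.06], [2.7, 3.3, 0.8, 0, 0, 0.06], [2.7, 3.3, 0.8, 0, 0, 0.06], [2.7, 3.3, 0.8, 0, 0, 0.06], [2.7, 3.3, 0.8, 0, 0, 0.06], [2.7, 3.3, 0.8, 0, 0, 0.06], [2.7, 3.3, 0.8, 0, 0, 0.06], [2.7, 3.3, 0.8, 0, 0, 0.06], [2.7, 3.3, 0.8, 0, 0, 0.06], [2.7, 3.3, 0.8, 0, 0, 0.06]]]' --fingers 0

```text
time: 2.7
tool_pos: [0.4823, -0.2192, 0.3242]
tool_rot: [0.339, 0.621, 0.338, -0.621]
contact_force: [1.1, -0.3, 0.5]
gripper_width: 0.999
```

send_rows --motion '[[[-0.43, 3.6, -0.2, 0, 0, 0.0434], [-0.43, 3.6, -0.2, 0, 0, 0.0434], [-0.43, 3.6, -0.2, 0, 0, 0.0434], [-0.43, 3.6, -0.2, 0, 0, 0.0434], [-0.43, 3.6, -0.2, 0, 0, 0.0434], [-0.43, 3.6, -0.2, 0, 0, 0.0434], [-0.43, 3.6, -0.2, 0, 0, 0.0434], [-0.43, 3.6, -0.2, 0, 0, 0.0434], [-0.43, 3.6, -0.2, 0, 0, 0.0434], [-0.43, 3.6, -0.2, 0, 0, 0.0434], [-0.43, 3.6, -0.2, 0, 0, 0.0434], [-0.43, 3.6, -0.2, 0, 0, 0.0434]]]'

```text
time: 3.7
tool_pos: [0.4292, 0.2128, 0.2997]
tool_rot: [0.487, 0.513, 0.487, -0.512]
contact_force: [1.2, 0.1, -0.0]
gripper_width: 0.998
```

send_rows --motion '[[[0, 0, 0, 0, 0, 0], [0, 0, 0, 0, 0, 0], [0, 0, 0, 0, 0, 0]]]'

```text
time: 3.95
tool_pos: [0.4297, 0.2108, 0.2995]
tool_rot: [-0.486, -0.513, -0.486, 0.513]
contact_force: [0.5, -0.1, -0.4]
gripper_width: 0.999
```

Run:
```python
from h import *
from scipy.spatial.transform import Rotation as R
np.set_printoptions(precision=4,suppress=True)
s=manip.state();q=s["tool_rot"];print(s["tool_pos"],s["joint_pos"],s["contact_force"]);print(R.from_quat(np.r_[q[1:],q[0]]).as_matrix())
a=save("side","side1");b=save("top","top1")
a=a[:,:,::-1];b=b[:,:,::-1]
z=lambda im,x,y,W,H:cv2.resize(im[y:y+H,x:x+W],(400,300),interpolation=cv2.INTER_CUBIC)
cv2.imwrite("pics/z1.png",np.hstack([z(a,160,50,200,150),z(b,140,200,200,150)]))
```

```text
[0.4297 0.2108 0.2995] [ 0.3008 -0.3379  1.8525 -0.0005  1.6272  0.3547] [ 0.5065 -0.108  -0.3538]
[[ 0.      0.9985 -0.054 ]
 [-0.0005 -0.054  -0.9985]
 [-1.      0.0001  0.0005]]
```

View pics/z1.png

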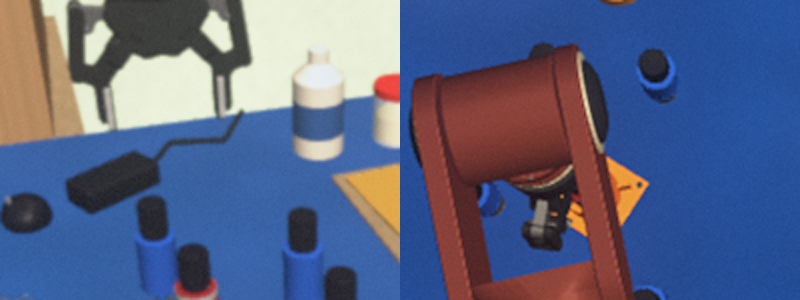

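send_rows --motion '[[[0.7, 0.8, 0, 0, 0, 0], [0.6, 0.8, -1, 0, 0, 0], [0, 0, -2, 0, 0, 0], [0, 0, -2.5, 0, 0, 0], [0, 0, -2.5, 0, 0, 0], [0, 0, -1.5, 0, 0, 0], [0, 0, 0, 0, 0, 0], [0, 0, 0, 0, 0, 0], [0, 0, 0, 0, 0, 0]]]'

```text
time: 4.8
tool_pos: [0.4438, 0.2265, 0.2061]
tool_rot: [0.486, 0.514, 0.486, -0.513]
contact_force: [-0.1, 0.4, -0.4]
gripper_width: 1.0
```

Run:
```python
from h import *
np.set_printoptions(precision=4,suppress=True)
s=manip.state();print(s["tool_pos"],s["contact_force"])
a=save("side","side2");b=save("top","top2")
a=a[:,:,::-1];b=b[:,:,::-1]
p=proj("side",s["tool_pos"]);print(p,proj("side",s["tool_pos"]*[1,1,0]+[0,0,.168]))
z=lambda im,x,y,W,H:cv2.resize(im[y:y+H,x:x+W],(400,300),interpolation=cv2.INTER_CUBIC)
cv2.imwrite("pics/z2.png",np.hstack([z(a,200,110,120,90),z(b,180,235,120,90)]))
```

```text
[0.4438 0.2265 0.2061] [-0.0699  0.3889 -0.4277]
[253.9733 158.0268] [255.5229 175.3498]
```

View pics/z2.png

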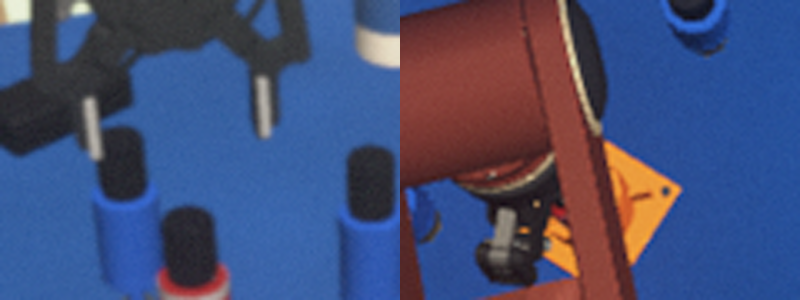

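send_rows --motion '[[[0.1, 0, -1.5, 0, 0, 0], [0.1, 0, -1.5, 0, 0, 0], [0, 0, -1.5, 0, 0, 0], [0, 0, -1.2, 0, 0, 0], [0, 0, -1.0, 0, 0, 0], [0, 0, -0.9, 0, 0, 0], [0, 0, 0, 0, 0, 0], [0, 0, 0, 0, 0, 0], [0, 0, 0, 0, 0, 0]]]'

```text
time: 5.65
tool_pos: [0.4453, 0.2272, 0.1293]
tool_rot: [0.486, 0.514, 0.486, -0.513]
contact_force: [-0.0, 0.2, 0.4]
gripper_width: 1.001
```

Run:
```python
from h import *
np.set_printoptions(precision=4,suppress=True)
s=manip.state();print(s["tool_pos"],s["contact_force"])
a=save("side","side3")[:,:,::-1]
z=lambda im,x,y,W,H:cv2.resize(im[y:y+H,x:x+W],(600,450),interpolation=cv2.INTER_CUBIC)
cv2.imwrite("pics/z3.png",z(a,200,120,120,90))
```

```text
[0.4453 0.2272 0.1293] [-0.0437  0.2419  0.4432]
```

View pics/z3.png

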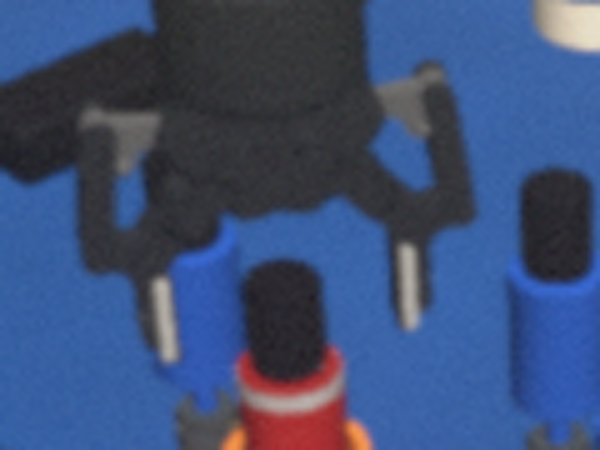

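send_rows --motion '[[[0, 0, 0, 0, 0, 0], [0, 0, 0, 0, 0, 0], [0, 0, 0, 0, 0, 0], [0, 0, 0, 0, 0, 0], [0, 0, 0, 0, 0, 0], [0, 0, 0, 0, 0, 0], [0, 0, 0, 0, 0, 0], [0, 0, 0, 0, 0, 0]]]' --fingers 1

```text
time: 6.37
tool_pos: [0.445, 0.2271, 0.1289]
tool_rot: [0.486, 0.514, 0.486, -0.513]
contact_force: [-0.1, -0.1, 2.2]
gripper_width: 0.337
```

Run:
```python
from h import *
np.set_printoptions(precision=4,suppress=True)
s=manip.state();print(s["tool_pos"],s["contact_force"],s["gripper_width"])
a=save("side","side4")[:,:,::-1]
z=lambda im,x,y,W,H:cv2.resize(im[y:y+H,x:x+W],(600,450),interpolation=cv2.INTER_CUBIC)
cv2.imwrite("pics/z4.png",z(a,200,120,120,90))
```

```text
[0.445  0.2271 0.1289] [-0.136  -0.0653  2.2016] 0.33665479514228663
```

View pics/z4.png

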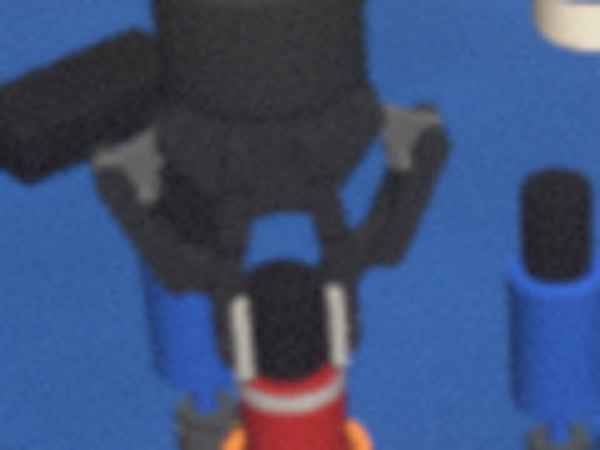

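send_rows --motion '[[[0, 0, 0.5, 0, 0, 0], [0, 0, 1.0, 0, 0, 0], [0, 0, 1.0, 0, 0, 0], [0, 0, 1.5, 0, 0, 0], [0, 0, 1.5, 0, 0, 0], [0, 0, 1.5, 0, 0, 0], [0, 0, 1.5, 0, 0, 0], [0, 0, 1.5, 0, 0, 0], [0, 0, 2.0, 0, 0, 0], [0, 0, 2.0, 0, 0, 0], [0, 0, 2.0, 0, 0, 0], [0, 0, 2.0, 0, 0, 0]]]'

```text
time: 7.42
tool_pos: [0.4444, 0.2269, 0.3099]
tool_rot: [-0.486, -0.513, -0.486, 0.513]
contact_force: [1.1, 0.5, -3.9]
gripper_width: 0.339
```

Run:
```python
from h import *
np.set_printoptions(precision=4,suppress=True)
s=manip.state();print(s["tool_pos"],s["contact_force"],s["gripper_width"])
a=save("side","side5")[:,:,::-1]
z=lambda im,x,y,W,H:cv2.resize(im[y:y+H,x:x+W],(600,450),interpolation=cv2.INTER_CUBIC)
cv2.imwrite("pics/z5.png",z(a,180,60,160,120))
for q in("grip","gun","seat","mouth"):
    for r in manip.landmark_of(q,"side"):
        p=w("side",r["centre"]); print(q,p,round(r["confidence"],2),p-s["tool_pos"])
```

```text
[0.4444 0.2269 0.3099] [ 1.0935  0.4776 -3.8628] 0.3389730444744068
grip [0.5704 0.1611 0.1411] 0.83 [ 0.126  -0.0658 -0.1688]
grip [0.4443 0.2296 0.3266] 0.76 [-0.0001  0.0028  0.0167]
grip [0.4296 0.3483 0.1418] 0.76 [-0.0148  0.1215 -0.1681]
grip [0.3148 0.1465 0.1423] 0.7 [-0.1296 -0.0803 -0.1676]
gun [0.3238 0.1456 0.0604] 0.97 [-0.1206 -0.0813 -0.2495]
gun [0.4423 0.2295 0.2451] 0.9 [-0.0021  0.0026 -0.0648]
gun [0.5706 0.1592 0.0561] 0.86 [ 0.1262 -0.0677 -0.2538]
gun [0.4273 0.3431 0.0543] 0.75 [-0.0171  0.1162 -0.2556]
gun [0.5678 0.2724 0.0504] 0.56 [ 0.1234  0.0455 -0.2595]
seat [0.4442 0.2278 0.1983] 0.83 [-0.0002  0.0009 -0.1117]
seat [0.3187 0.1441 0.0124] 0.79 [-0.1257 -0.0828 -0.2975]
seat [0.5751 0.1595 0.0122] 0.74 [ 0.1307 -0.0674 -0.2977]
seat [0.5717 0.2806 0.0117] 0.73 [ 0.1273  0.0538 -0.2982]
seat [0.4277 0.3437 0.0146] 0.66 [-0.0167  0.1168 -0.2953]
mouth [0.4448 0.2289 0.1873] 0.87 [ 0.0004  0.0021 -0.1226]
mouth [ 0.573   0.1594 -0.0009] 0.8 [ 0.1286 -0.0674 -0.3108]
mouth [ 0.5699  0.2769 -0.0012] 0.74 [ 0.1255  0.0501 -0.3111]
mouth [0.3258 0.1445 0.0002] 0.69 [-0.1186 -0.0823 -0.3098]
mouth [0.4253 0.3434 0.001 ] 0.67 [-0.0191  0.1165 -0.3089]
```

View pics/z5.png

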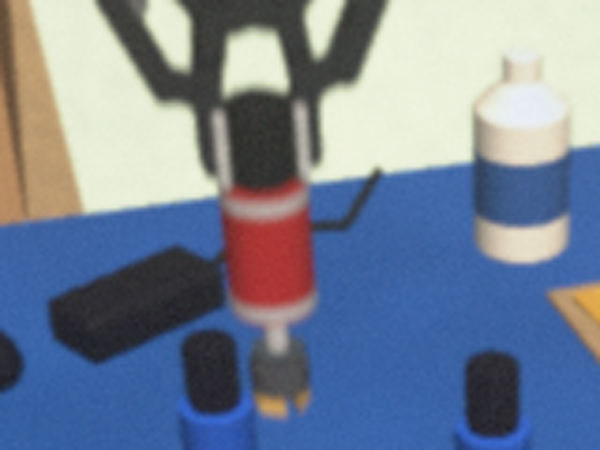

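send_rows --motion '[[[0, -1.2, 0, 0, 0, 0], [0, -2.5, 0, 0, 0, 0], [0, -3.0, 0, -0.002, -0.04, 0], [0, -3.0, 0, -0.0024, -0.0436, 0], [0, -3.0, 0, -0.0024, -0.0436, 0], [0, -3.0, 0, -0.0024, -0.0436, 0], [0, -3.0, 0, -0.0024, -0.0436, 0], [0, -3.0, 0, -0.0024, -0.0436, 0], [0, -3.0, 0, -0.0024, -0.0436, 0], [0, -3.0, 0, -0.0024, -0.0436, 0], [0, -3.0, 0, -0.0024, -0.0436, 0], [0, -2.2, 0, -0.0024, -0.0436, 0]]]'

```text
time: 8.67
tool_pos: [0.4432, -0.1042, 0.306]
tool_rot: [0.585, 0.606, 0.365, -0.398]
contact_force: [0.4, 0.5, -5.1]
gripper_width: 0.34
```

send_rows --motion '[[[-0.1, 0, -1.0, -0.0024, -0.046, 0], [-0.1, 0, -1.2, -0.0024, -0.046, 0], [-0.1, 0, -1.2, 0, 0, 0], [-0.1, 0, -1.2, 0, 0, 0], [-0.1, 0, -0.8, 0, 0, 0], [0, 0, 0, 0, 0, 0], [0, 0, 0, 0, 0, 0], [0, 0, 0, 0, 0, 0]]]'

```text
time: 9.33
tool_pos: [0.4403, -0.1018, 0.2554]
tool_rot: [0.603, 0.622, 0.336, -0.369]
contact_force: [0.7, 0.0, -3.9]
gripper_width: 0.335
```

```bash
cat > look.py <<'E'
from h import *
import sys
from scipy.spatial.transform import Rotation as R
np.set_printoptions(precision=4,suppress=True)
n=sys.argv[1]
s=manip.state();q=s["tool_rot"];M=R.from_quat(np.r_[q[1:],q[0]]).as_matrix();print(s["time"],s["tool_pos"],s["contact_force"],s["gripper_width"]);print(M)
print(s["joint_pos"])
a=save("side","side"+n)[:,:,::-1];b=save("top","top"+n)[:,:,::-1]
z=lambda im,x,y,W,H:cv2.resize(im[y:y+H,x:x+W],(400,300),interpolation=cv2.INTER_CUBIC)
z2=np.hstack([z(a,270,230,140,105),z(b,340,210,120,90)])
cv2.imwrite(f"pics/z{n}.png",cv2.resize(z2,(800,300)))
for c in("side","top"):
  for q in("gun","grip","seat","mouth","nipple"):
    for r in manip.landmark_of(q,c):
        p=w(c,r["centre"])
        if p[1]<0.05: print(c,q,p,round(r["confidence"],2),"tool",M.T@(p-s["tool_pos"]))
E
python3 look.py 6
```

```text
9.3333 [ 0.4403 -0.1018  0.2554] [ 0.74    0.0289 -3.8801] 0.33477546122633495
[[ 0.5012  0.8637 -0.0532]
 [-0.0271 -0.0458 -0.9986]
 [-0.8649  0.502   0.0004]]
[-0.5424 -0.8164  2.2848  0.2544  1.2105 -0.5231]
side gun [ 0.4723 -0.1031  0.1992] 0.73 tool [ 0.0647 -0.0005 -0.0005]
side grip [ 0.4286 -0.1021  0.2687] 0.8 tool [-0.0173 -0.0034  0.0009]
side seat [ 0.4911 -0.1035  0.1601] 0.72 tool [ 0.108  -0.0039 -0.0011]
side mouth [ 0.5012 -0.1071  0.1488] 0.76 tool [ 0.1228 -0.0007  0.002 ]
side nipple [ 0.5235 -0.1002  0.0922] 0.62 tool [ 0.1828 -0.0101 -0.0061]
top gun [ 0.4667 -0.1019  0.1996] 0.66 tool [ 0.0615 -0.0052 -0.0014]
top grip [ 0.4243 -0.1024  0.2704] 0.83 tool [-0.021  -0.0062  0.0014]
top mouth [ 0.4961 -0.1018  0.1525] 0.55 tool [ 0.117  -0.0034 -0.0031]
top nipple [ 0.4885 -0.1038  0.1646] 0.71 tool [ 0.1027 -0.0039 -0.0007]
top nipple [ 0.5156 -0.1028  0.0854] 0.53 tool [ 0.1848 -0.0203 -0.0031]
```

View pics/z6.png

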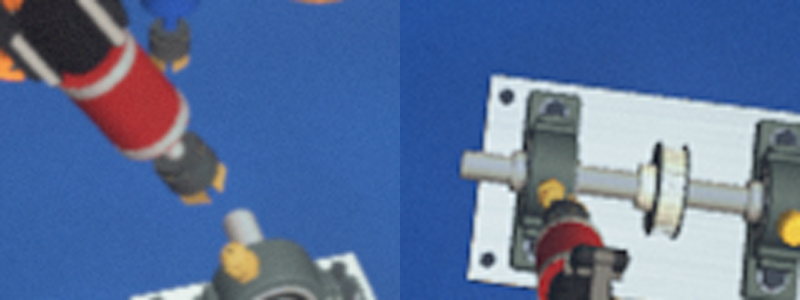

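send_rows --motion '[[[0.3, 0.03, -0.8, 0, 0, 0], [0.3, 0.03, -0.9, 0, 0, 0], [0.3, 0.04, -0.9, 0, 0, 0], [0.3, 0.04, -0.9, 0, 0, 0], [0.2, 0.04, -0.9, 0, 0, 0], [0, 0, 0, 0, 0, 0], [0, 0, 0, 0, 0, 0], [0, 0, 0, 0, 0, 0]]]'

```text
time: 10.6
tool_pos: [0.454, -0.1002, 0.2107]
tool_rot: [0.603, 0.622, 0.336, -0.369]
contact_force: [0.1, 0.3, -4.5]
gripper_width: 0.338
```

```bash
sed -i 's/z(a,270,230,140,105),z(b,340,210,120,90)/z(a,320,270,60,45),z(b,350,240,60,45)/' look.py; python3 look.py 7
```

```text
10.6 [ 0.454  -0.1002  0.2107] [ 0.0922  0.3308 -4.452 ] 0.33774178429476476
[[ 0.5009  0.8638 -0.0541]
 [-0.0272 -0.0468 -0.9985]
 [-0.8651  0.5016  0.    ]]
[-0.5156 -0.7506  2.324   0.253   1.1023 -0.5225]
side gun [ 0.487  -0.0969  0.155 ] 0.91 tool [ 0.0646  0.0004 -0.0051]
side gun [ 0.5049 -0.1042  0.1156] 0.17 tool [ 0.1079 -0.0035  0.0012]
side grip [ 0.4425 -0.0989  0.224 ] 0.64 tool [-0.0173 -0.0033 -0.0007]
side grip [ 0.5427 -0.1021 -0.0004] 0.5 tool [ 0.2271 -0.0292 -0.003 ]
side seat [ 0.5055 -0.1045  0.1125] 0.84 tool [ 0.1109 -0.0045  0.0015]
side mouth [ 0.5149 -0.104   0.1039] 0.63 tool [ 0.123  -0.0008  0.0005]
side nipple [ 0.523  -0.0997  0.0904] 0.68 tool [ 0.1387 -0.0008 -0.0043]
top gun [ 0.4815 -0.1025  0.1559] 0.59 tool [ 0.0613 -0.0036  0.0008]
top grip [ 0.4417 -0.0987  0.225 ] 0.55 tool [-0.0186 -0.0035 -0.0008]
top seat [ 0.5021 -0.0996  0.1212] 0.53 tool [ 0.1015 -0.0033 -0.0033]
top mouth [ 0.5101 -0.1035  0.1104] 0.55 tool [ 0.115  -0.0016  0.0002]
top nipple [ 0.5191 -0.1012  0.0881] 0.36 tool [ 0.1387 -0.0052 -0.0026]
```

View pics/z7.png

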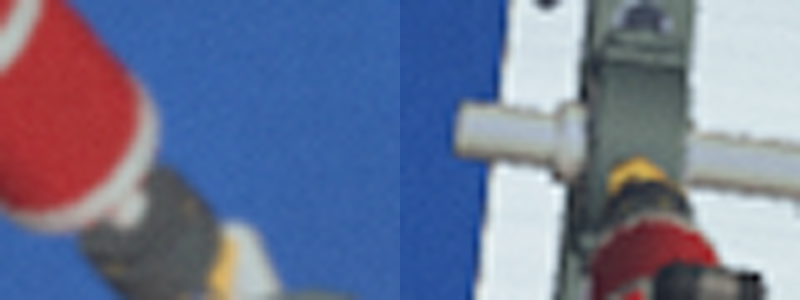

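Run:
```python
import cv2,numpy as np
a=cv2.imread("pics/side7.png");b=cv2.imread("pics/top7.png")
z=lambda im,x,y,W,H:cv2.resize(im[y:y+H,x:x+W],(400,400),interpolation=cv2.INTER_CUBIC)
cv2.imwrite("pics/z7b.png",np.hstack([z(a,310,270,66,66),z(b,355,240,60,60)]))
```

```text
(no output)
```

View pics/z7b.png

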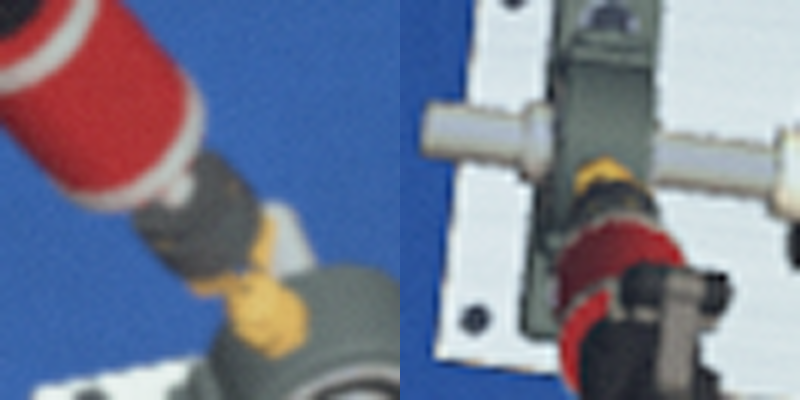

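Run:
```python
from h import *
from scipy.spatial.transform import Rotation as R
q=[0.603,0.622,0.336,-0.369];M=R.from_quat(q[1:]+q[:1]).as_matrix();t=np.array([0.454,-0.1002,0.2107])
for c,x0,y0,s,im in(("side",310,270,10,None),("top",355,240,10,None)):
    a=cv2.imread(f"pics/{c}7.png")[y0:y0+60,x0:x0+60]; a=cv2.resize(a,(400,400),interpolation=cv2.INTER_CUBIC)
    for d in (-2,0,2):
        col={-2:(255,255,0),0:(0,255,0),2:(255,0,255)}[d]
        pts=[((proj(c,t+M@np.array([x,-.002,d/1000.]))-[x0,y0]+.5)*400/60).astype(int) for x in(.03,.12,.1375)]
        cv2.line(a,tuple(map(int,pts[0])),tuple(map(int,pts[2])),col,1)
        cv2.circle(a,tuple(map(int,pts[1])),3,col,1)
    cv2.imwrite(f"pics/l_{c}.png",a)
cv2.imwrite("pics/l7.png",np.hstack([cv2.imread("pics/l_side.png"),cv2.imread("pics/l_top.png")]))
```

```text
(no output)
```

View pics/l7.png

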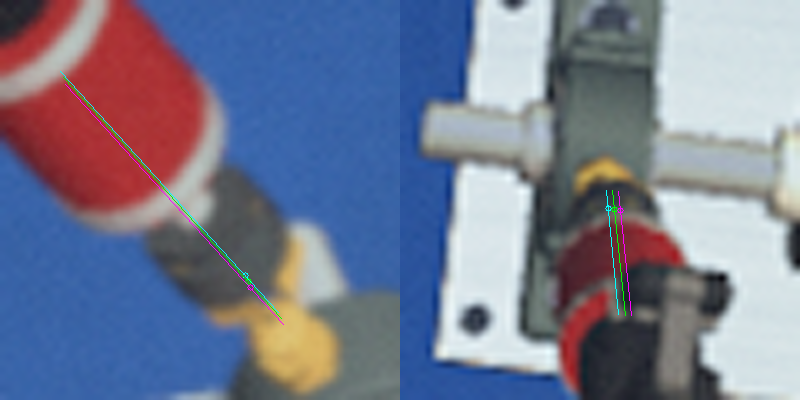

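```bash
python3 - <<'E'
from h import *
from scipy.spatial.transform import Rotation as R
q=[0.603,0.622,0.336,-0.369];M=R.from_quat(q[1:]+q[:1]).as_matrix();t=np.array([0.454,-0.1002,0.2107])
for c in("side","top"):
    P=lambda x:proj(c,t+M@np.array([x,-.002,0.]))
    o=P(.108);e=P(.1375);L=np.linalg.norm(e-o)/29.5;u=(e-o)/np.linalg.norm(e-o);n=np.array([-u[1],u[0]]);print(c,"px/mm along",L,"u",u,"n",n)
    mmn=np.linalg.norm(proj(c,t+M@np.array([.12,-.002,0.001]))-P(.12)),(proj(c,t+M@np.array([.12,-.002,0.001]))-P(.12))@n,(proj(c,t+M@np.array([.12,-.001,0.00]))-P(.12))@n;print("n-shift per mm tool z, tool y",mmn[1:])
    for tag in ("7","0"):
        # sampled strip: rows s, cols p
        ss=np.arange(-45,30,.25);pp=np.arange(-16,16,.25)
        S,Q=np.meshgrid(ss,pp,indexing="ij")
        X=(o[0]+u[0]*S+n[0]*Q).astype(np.float32);Y=(o[1]+u[1]*S+n[1]*Q).astype(np.float32)
        st=cv2.remap(cv2.imread(f"pics/{c}{tag}.png"),X,Y,cv2.INTER_CUBIC)
        b,g,r=[st[:,:,i].astype(int) for i in range(3)]
        br=(r>150)&(g>90)&(b<120)&(r-b>70); rd=(r>110)&(g<70)&(b<80); dk=(r<100)&(g<100)&(b<100)&(r>30)
        for i in range(0,len(ss),8):
            f=lambda m:(pp[m[i]].min(),pp[m[i]].max(),round(pp[m[i]].mean(),1)) if m[i].sum()>5 else "-"
            print(tag,ss[i],"brass",f(br),"red",f(rd),"dark",f(dk))
        cv2.imwrite(f"pics/st_{c}{tag}.png",cv2.resize(st,None,fx=2.5,fy=2.5))
E
python3 -c "
import cv2,numpy as np
cv2.imwrite('pics/st.png',cv2.resize(np.hstack([cv2.imread('pics/st_%s.png'%k) for k in('side7','side0','top7','top0')]),(800,470)))"
```

```text
side px/mm along 0.42428444807777477 u [0.67274335 0.73987593] n [-0.73987593  0.67274335]
n-shift per mm tool z, tool y (np.float64(0.17309745720283576), np.float64(-0.6148875430750581))
7 -45.0 brass - red (np.float64(-9.5), np.float64(9.5), np.float64(0.0)) dark -
7 -43.0 brass - red (np.float64(-7.75), np.float64(5.5), np.float64(-1.1)) dark -
7 -41.0 brass - red - dark -
7 -39.0 brass - red (np.float64(-14.75), np.float64(11.0), np.float64(-3.2)) dark -
7 -37.0 brass - red (np.float64(-14.75), np.float64(11.0), np.float64(-2.2)) dark -
7 -35.0 brass - red (np.float64(-14.75), np.float64(10.75), np.float64(-2.0)) dark -
7 -33.0 brass - red (np.float64(-14.75), np.float64(11.0), np.float64(-1.9)) dark -
7 -31.0 brass - red (np.float64(-14.5), np.float64(11.0), np.float64(-1.8)) dark -
7 -29.0 brass - red (np.float64(-14.5), np.float64(11.25), np.float64(-1.6)) dark -
7 -27.0 brass - red (np.float64(-14.5), np.float64(11.0), np.float64(-1.8)) dark -
7 -25.0 brass - red (np.float64(-14.5), np.float64(11.0), np.float64(-1.8)) dark -
7 -23.0 brass - red (np.float64(-14.25), np.float64
[... 10060 characters left out ...]
oat64(-7.75), np.float64(-6.25), np.float64(-7.0))
0 15.0 brass - red - dark (np.float64(-7.75), np.float64(-6.5), np.float64(-7.1))
0 17.0 brass - red - dark (np.float64(-7.0), np.float64(6.75), np.float64(-1.6))
0 19.0 brass - red - dark (np.float64(-8.25), np.float64(7.25), np.float64(0.2))
0 21.0 brass - red - dark (np.float64(-8.0), np.float64(7.5), np.float64(-0.2))
0 23.0 brass - red - dark (np.float64(-7.75), np.float64(7.25), np.float64(-0.2))
0 25.0 brass - red - dark (np.float64(-7.25), np.float64(7.5), np.float64(-3.0))
0 27.0 brass - red - dark (np.float64(-6.5), np.float64(-1.0), np.float64(-3.8))
0 29.0 brass - red - dark (np.float64(-6.25), np.float64(4.25), np.float64(-0.3))
```

View pics/st.png

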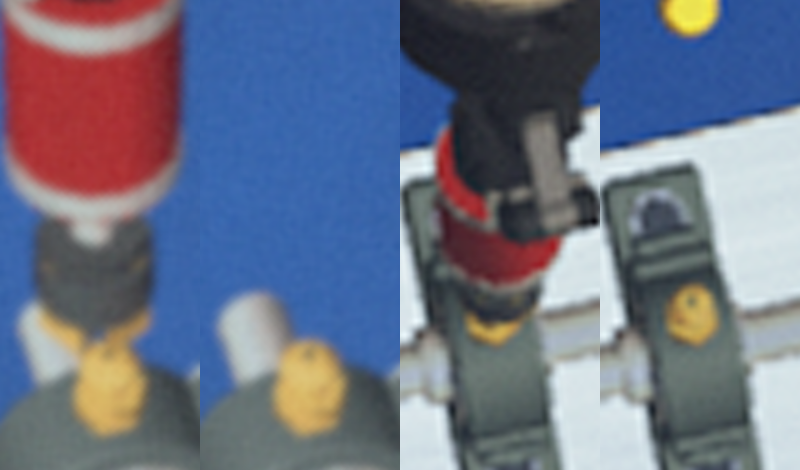

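```bash
cat > fit.py <<'E'
from h import *
from scipy.spatial.transform import Rotation as R
from scipy.optimize import least_squares
np.set_printoptions(precision=4,suppress=True)
yaw=np.deg2rad(-3.1);a=np.array([-.5*np.cos(yaw),-.5*np.sin(yaw),.866]);
e1=np.cross(a,[0,1,0]);e1/=np.linalg.norm(e1);e2=np.cross(a,e1)
def ring(N,d,r): 
    th=np.linspace(0,2*np.pi,48); return [N+a*d+r*(np.cos(t)*e1+np.sin(t)*e2) for t in th]
def sil(c,N):
    m=np.zeros((480*4,640*4),np.uint8)
    def hull(rs):
        p=np.array([proj(c,x) for r in rs for x in r]); p=((p+.5)*4*16).astype(np.int32)  # shift 4 bits
        cv2.fillConvexPoly(m,cv2.convexHull(p),255,shift=4)
    hull([ring(N,0,.0045),ring(N,-.0025,.008),ring(N,-.005,.008)])
    hull([ring(N,-.005,.0045),ring(N,-.013,.0045)])
    hull([ring(N,-.013,.0075),ring(N,-.018,.0075)])
    return cv2.resize(m,(640,480),interpolation=cv2.INTER_AREA)/255.
def brass(c,im):
    b,g,r=[im[:,:,i].astype(float) for i in range(3)]
    m=np.clip((r-b-30)/60,0,1); o=np.zeros_like(m)
    x0,y0,x1,y1={"side":(343,310,364,334),"top":(376,258,396,280)}[c]
    o[y0:y1,x0:x1]=m[y0:y1,x0:x1];return o
for c in("side","top"):
    B=brass(c,cv2.imread(f"pics/{c}0.png"))
    best=[]
    for x in np.arange(.515,.531,.001):
        for y in np.arange(-.110,-.095,.001):
            best.append((np.abs(sil(c,np.array([x,y,.087]))-B).sum(),x,y))
    best.sort();print(c,B.sum(),best[:5])
E
python3 fit.py
```

```text
side 121.41666666666667 [(np.float64(14.212745098039216), np.float64(0.521), np.float64(-0.102)), (np.float64(16.477450980392156), np.float64(0.52), np.float64(-0.103)), (np.float64(16.89705882352941), np.float64(0.52), np.float64(-0.102)), (np.float64(17.44019607843137), np.float64(0.521), np.float64(-0.103)), (np.float64(20.51470588235294), np.float64(0.521), np.float64(-0.10099999999999999))]
top 51.583333333333336 [(np.float64(8.238235294117647), np.float64(0.519), np.float64(-0.10099999999999999)), (np.float64(8.72843137254902), np.float64(0.519), np.float64(-0.102)), (np.float64(9.875490196078431), np.float64(0.52), np.float64(-0.102)), (np.float64(9.875490196078431), np.float64(0.52), np.float64(-0.10099999999999999)), (np.float64(12.063725490196077), np.float64(0.518), np.float64(-0.10099999999999999))]
```

send_rows --motion '[[[-0.13, 0.04, -0.08, 0, 0, 0], [-0.13, 0.04, -0.07, 0, 0, 0], [0.25, -0.01, -0.43, 0, 0, 0], [0.25, -0.02, -0.44, 0, 0, 0], [0, 0, 0, 0, 0, 0], [0, 0, 0, 0, 0, 0], [0, 0, 0, 0, 0, 0], [0, 0, 0, 0, 0, 0]]]'

```text
time: 11.87
tool_pos: [0.4563, -0.0998, 0.2004]
tool_rot: [0.603, 0.622, 0.336, -0.369]
contact_force: [-0.1, -0.5, -3.9]
gripper_width: 0.334
```

```bash
cat > strip.py <<'E'
from h import *
import sys
from scipy.spatial.transform import Rotation as R
np.set_printoptions(precision=4,suppress=True)
n=sys.argv[1];st=manip.state();q=st["tool_rot"];M=R.from_quat(np.r_[q[1:],q[0]]).as_matrix();t=st["tool_pos"];print(st["time"],t,st["contact_force"],st["gripper_width"]);print(M)
out=[]
for c,N in(("side",np.array([.5207,-.1025,.087])),("top",np.array([.519,-.1013,.087]))):
    im=save(c,c+n)[:,:,::-1]
    print(c,"nipple in tool",M.T@(N-t))
    P=lambda x:proj(c,t+M@np.array([x,-.002,0.]))
    o=P(.108);e=P(.1375);u=(e-o)/np.linalg.norm(e-o);nn=np.array([-u[1],u[0]])
    ss=np.arange(-45,30,.25);pp=np.arange(-16,16,.25);S,Q=np.meshgrid(ss,pp,indexing="ij")
    X=(o[0]+u[0]*S+nn[0]*Q).astype(np.float32);Y=(o[1]+u[1]*S+nn[1]*Q).astype(np.float32)
    for k in (im,cv2.imread(f"pics/{c}0.png")): out.append(cv2.resize(cv2.remap(k,X,Y,cv2.INTER_CUBIC),(200,470)))
for k in out: k[:,100]=(k[:,100]//2+np.array([0,100,0])).astype(np.uint8)
cv2.imwrite(f"pics/st{n}.png",np.hstack(out))
E
python3 strip.py 8
```

```text
11.8667 [ 0.4563 -0.0998  0.2004] [-0.1388 -0.5403 -3.9169] 0.33402249661660827
[[ 0.5007  0.8639 -0.0542]
 [-0.0272 -0.0469 -0.9985]
 [-0.8652  0.5015 -0.    ]]
side nipple in tool [ 0.1305 -0.0011 -0.0007]
top nipple in tool [ 0.1296 -0.0026 -0.0019]
```

View pics/st8.png

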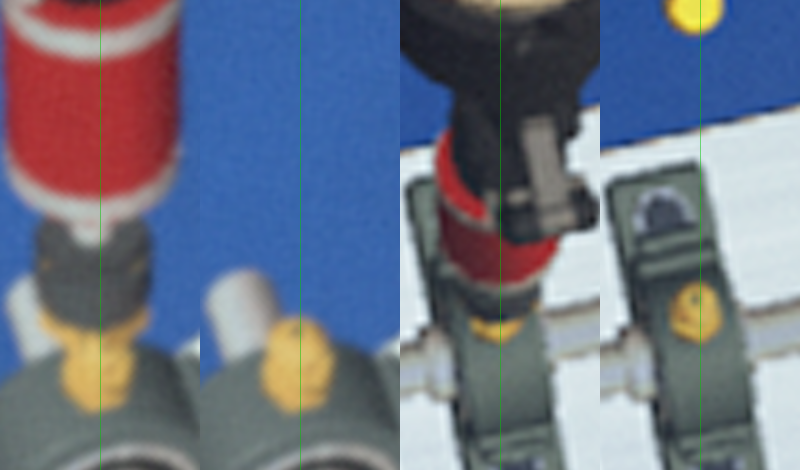

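send_rows --motion '[[[0.11, -0.01, -0.29, 0, 0, 0], [0.15, -0.01, -0.26, 0, 0, 0], [0.15, -0.01, -0.26, 0, 0, 0], [0.1, -0.005, -0.17, 0, 0, 0], [0.1, -0.005, -0.17, 0, 0, 0], [0, 0, 0, 0, 0, 0], [0, 0, 0, 0, 0, 0]]]'

```text
time: 12.55
tool_pos: [0.4623, -0.1, 0.1886]
tool_rot: [0.603, 0.622, 0.337, -0.37]
contact_force: [0.4, 0.3, -3.9]
gripper_width: 0.342
```

```bash
python3 strip.py 9
```

```text
12.55 [ 0.4623 -0.1     0.1886] [ 0.3517  0.2666 -3.8664] 0.34173088733411716
[[ 0.5003  0.8642 -0.0541]
 [-0.0268 -0.047  -0.9985]
 [-0.8654  0.501  -0.0003]]
side nipple in tool [ 0.1172 -0.0003 -0.0007]
top nipple in tool [ 0.1163 -0.0018 -0.0018]
```

View pics/st9.png

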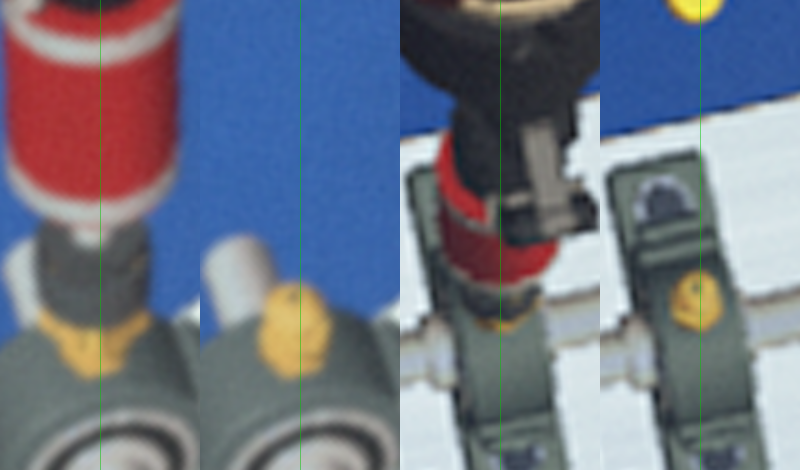

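send_rows --motion '[[[0.1, -0.005, -0.17, 0, 0, 0], [0.1, -0.005, -0.17, 0, 0, 0], [0.1, -0.005, -0.17, 0, 0, 0], [0.1, -0.005, -0.17, 0, 0, 0], [0, 0, 0, 0, 0, 0], [0, 0, 0, 0, 0, 0]]]'

```text
time: 13.15
tool_pos: [0.4661, -0.1001, 0.1813]
tool_rot: [0.602, 0.622, 0.337, -0.37]
contact_force: [1.5, 0.5, -5.3]
gripper_width: 0.336
```

```bash
python3 strip.py 10
```

```text
13.15 [ 0.4661 -0.1001  0.1813] [ 1.512   0.4527 -5.2801] 0.3357704552756252
[[ 0.4999  0.8644 -0.0541]
 [-0.0264 -0.0472 -0.9985]
 [-0.8657  0.5006 -0.0008]]
side nipple in tool [ 0.1089  0.0001 -0.0005]
top nipple in tool [ 0.1081 -0.0014 -0.0016]
```

View pics/st10.png

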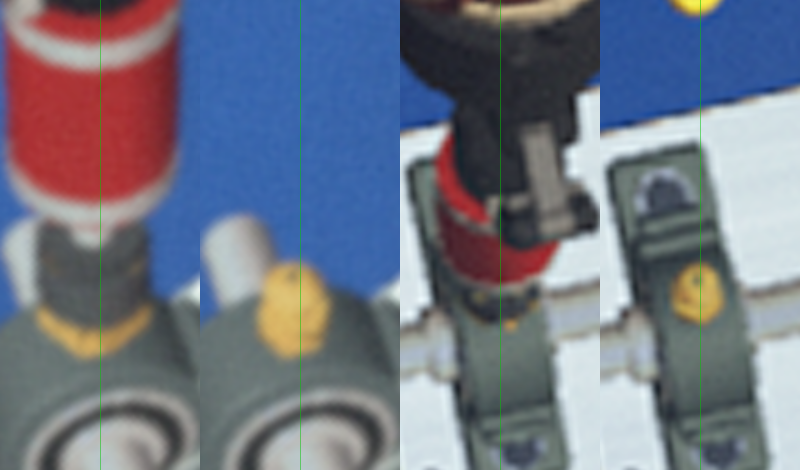

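send_rows --motion '[[[0.1, -0.005, -0.17, 0, 0, 0], [0.1, -0.005, -0.17, 0, 0, 0], [0, 0, 0, 0, 0, 0]]]'

```text
time: 13.5
tool_pos: [0.4686, -0.1007, 0.1804]
tool_rot: [0.603, 0.622, 0.336, -0.369]
contact_force: [-9.3, 2.0, 5.9]
gripper_width: 0.338
```

send_rows --motion '[[[0.1, -0.005, -0.17, 0, 0, 0], [0.1, -0.005, -0.17, 0, 0, 0], [0, 0, 0, 0, 0, 0]]]'

```text
time: 13.75
tool_pos: [0.4708, -0.101, 0.1775]
tool_rot: [0.604, 0.622, 0.336, -0.369]
contact_force: [-9.5, 2.2, 7.0]
gripper_width: 0.335
```

```bash
python3 strip.py 11
```

```text
13.75 [ 0.4708 -0.101   0.1775] [-9.4661  2.1868  6.9962] 0.3348079352824792
[[ 0.5017  0.8634 -0.0535]
 [-0.0281 -0.0456 -0.9986]
 [-0.8646  0.5025  0.0014]]
side nipple in tool [ 0.1033 -0.0023 -0.0013]
top nipple in tool [ 0.1024 -0.0039 -0.0024]
```

View pics/st11.png

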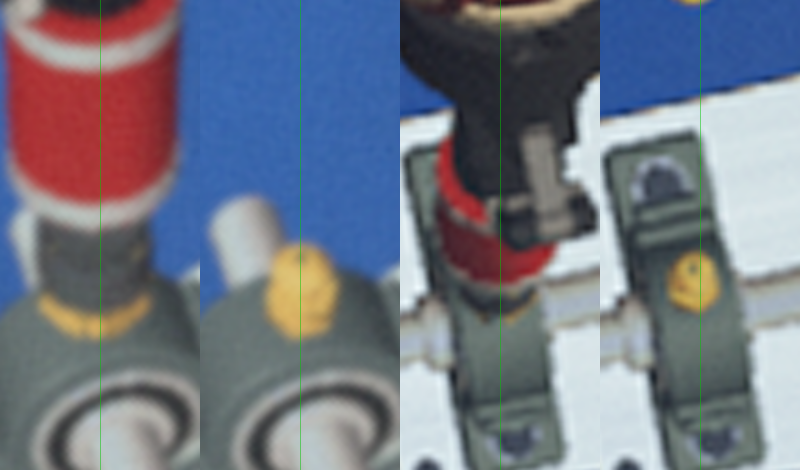

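send_rows --motion '[[[0.03, 0, -0.19, 0, 0, 0], [0.05, 0, -0.18, 0, 0, 0], [0.08, -0.01, -0.16, 0, 0, 0], [0.08, -0.01, -0.16, 0, 0, 0], [0, 0, 0, 0, 0, 0], [0, 0, 0, 0, 0, 0]]]'

```text
time: 14.35
tool_pos: [0.4738, -0.1013, 0.1719]
tool_rot: [0.604, 0.622, 0.335, -0.369]
contact_force: [-10.9, 2.1, 9.6]
gripper_width: 0.335
```

```bash
python3 strip.py 12
```

```text
14.35 [ 0.4738 -0.1013  0.1719] [-10.9267   2.1186   9.6041] 0.3354521816982261
[[ 0.5035  0.8623 -0.0536]
 [-0.0285 -0.0454 -0.9986]
 [-0.8635  0.5043  0.0017]]
side nipple in tool [ 0.097  -0.0024 -0.0015]
top nipple in tool [ 0.0961 -0.0039 -0.0026]
```

View pics/st12.png

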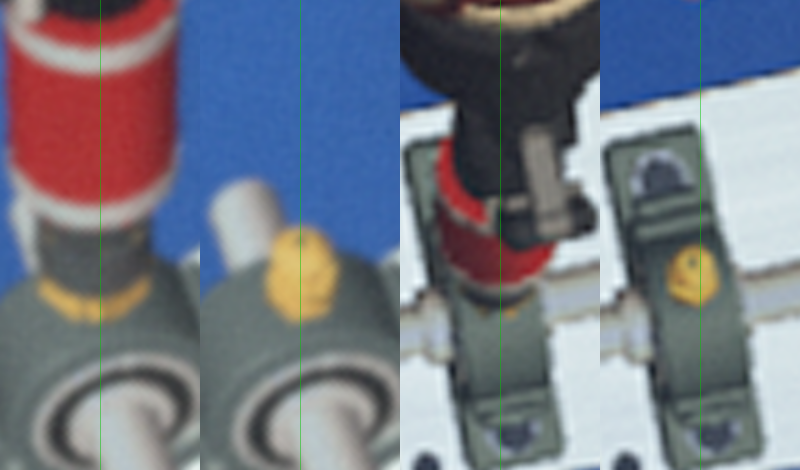

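send_rows --motion '[[[0.03, 0, -0.12, 0, 0, 0], [0.05, -0.005, -0.11, 0, 0, 0], [0, 0, 0, 0, 0, 0], [0, 0, 0, 0, 0, 0], [0, 0, 0, 0, 0, 0]]]'

```text
time: 14.87
tool_pos: [0.4748, -0.1014, 0.1701]
tool_rot: [0.604, 0.622, 0.335, -0.368]
contact_force: [-10.4, 3.1, 9.4]
gripper_width: 0.338
```

```bash
python3 strip.py 13
python3 - <<'E'
from h import *
np.set_printoptions(precision=4,suppress=True)
print(manip.state()["joint_pos"],manip.state()["ft_torque"])
for q in("gun","grip","seat"):
    for r in manip.landmark_of(q,"side"):
        p=w("side",r["centre"])
        if p[1]<0.05: print(q,p,r["confidence"])
E
```

```text
14.8667 [ 0.4748 -0.1014  0.1701] [-10.3867   3.0937   9.37  ] 0.33813517326742865
[[ 0.5041  0.862  -0.0536]
 [-0.0287 -0.0454 -0.9986]
 [-0.8632  0.5049  0.0019]]
side nipple in tool [ 0.0949 -0.0024 -0.0016]
top nipple in tool [ 0.094  -0.0039 -0.0027]
[-0.4884 -0.6419  2.333   0.2576  0.9778 -0.5282] [0.56   1.3153 0.2811]
gun [ 0.5088 -0.099   0.1151] 0.57
grip [ 0.4653 -0.0983  0.1833] 0.76
seat [ 0.5198 -0.1031  0.0826] 0.72
```

View pics/st13.png

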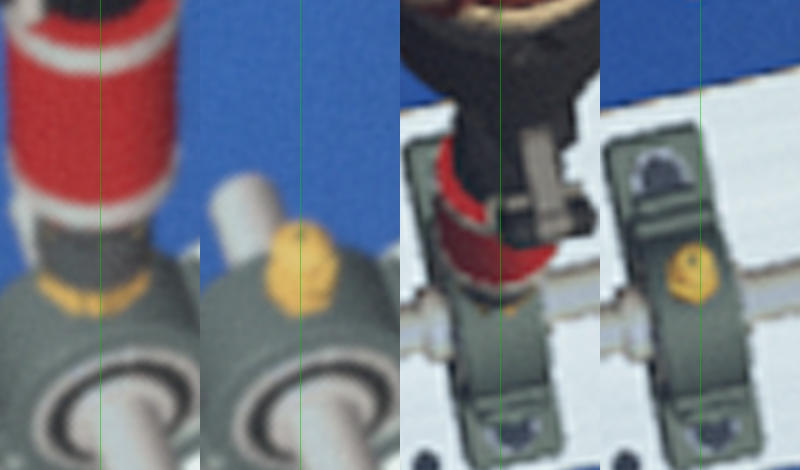

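Run:
```python
from h import *
print(manip.job_done()); s=manip.state(); print(s["time"],s["tool_pos"],s["contact_force"],s["gripper_width"])
```

```text
the job is handed in; nothing more can be done
None
the job is handed in; nothing more can be done
```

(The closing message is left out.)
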